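# Reverse a row of sample vials into the reading rack

### The arm

A 6-joint arm with a two-finger parallel gripper is mounted at the origin on a cart in front of the work surface, level with it; the furniture and walls round the work are solid. World frame = base frame: x ahead of the robot, y to its left, z up, the work surface at z = 0. Lengths are in m, angles in degrees, forces in N, time in s.
With the tool pointing down it reaches from about 0.3 to 0.75 m from the base axis. Payload 8.5 kg.
Tool frame: the origin (TCP) lies midway between the tips of the shut fingers; the grasp point (between the pads) lies 19 mm behind it; z points along the fingers, y is the direction in which the jaws open and shut (so a half turn about z gives the same grasp; the last joint's range is limited). The gripper opens to 85 mm and grips with 20 to 120 N. Pads are 22 mm wide; open, the fingers measure 114 mm over their backs; the gripper's body (76 mm by 85 mm) begins 54 mm behind the grasp point. The pads swing forward as they close: fully open they stand 13 mm farther back than shut.
Start: joints at [53.726, 21.807, 74.336, -0, 83.858, -12.336], TCP at [0.223, 0.503, 0.231] pointing down, gripper open.
Joint ranges: [-178.18, 178.18], [-50.72, 133.34], [12.68, 142.11], [-81.47, 261.47], [9.98, 163.14], [-165.26, 165.26]. Speed limits (degrees/s): [136.94, 136.94, 180, 180, 180, 180].

### API

Orientations are given as a 3x3 rotation matrix whose columns are the frame's x, y, z axes.
In Python, from rig import env, viewer, ticket gives the robot as it stands. The module is installed in compiled form; this text tells all that it offers.
- The arm moves only by the shell command python3 -m pendant 'ROWS' [FORCE]. ROWS is JSON, a list of rows, each a list of 3 entries, a list of its own where there are three numbers: the shift along the world's x, y, z in mm, then the turn about the world's z in rad, then the opening, from -1 (shut) to 1 (fully open). A call has 1 to 12 rows; each row shifts and turns the pose as measured when the row begins; what a row does not reach is not made up. A row lasts 1/8 s, in which the tool goes at most 62.5 mm and 10.7 degrees, less where a joint would pass 70% of its speed; a pose out of reach is approached as far as the arm can. A call with a gripper value outside its range is refused whole. The fingers move at their own pace and stop on an object; FORCE is the grip in N (left out, the last holds). Time passes only in rows, so rows that do not move let the fingers close. It gives the time, the measured TCP pose, the force and the opening at its end, in the units of the state.
- env.observe(): the state, without advancing time (a new reading comes with each control period).
- viewer.get_image(name): name is "side" or "top" or "wrist"; returns (picture, depth): 384x512x3 uint8, red, green, blue; 384x512 float32, m along the optical axis (not along the pixel's ray), 0 where there is no reading.
- viewer.camera_params(name): a dict with "fx", "fy", "cx", "cy" (pixels), "rvec" (rotation vector, rad) and "tvec" (3), from world to camera coordinates, as OpenCV has them; the wrist camera has in their place "T_tool_cam" (4x4, takes a point from camera to tool coordinates, whose origin is the TCP and whose axes are the flange's). Camera axes: x right, y down, z forward; pixel columns grow to the right and rows downward; lengths in m; the calibration is good to about 2 mm. A picture is of the moment at which its call begins: read the wrist's pose just before it. camera_params takes no time and is no camera call.
- ticket.close_job(): hands the job in, once; it reports no verdict.
The state is a dict: "time_s": time; "q": joint angles; "qvel": joint speeds; "joint_efforts": joint torques, N m; "position": TCP position; "tool_rot": TCP orientation; "ft_force": force on the tool from outside, world axes, zero at the start; "wrist_torque": the same for the moment, N m; "grip_width": finger opening in m.
Only numpy, scipy, OpenCV 4.12 (cv2) and the standard library are available. Lean on these libraries where they do the work, as an engineer would, in place of code of your own. Each camera call takes 0.05 s, during which the arm holds its last target. There are 200 camera calls.

### The job

The sample reader works through the row from the other end, so move all four vials from the grey rack into the green rack in reverse order: the vial that stands nearest the yellow end of the grey rack goes into the compartment farthest from the yellow end of the green rack, the next one beside it, and so on, until the last stands nearest the green rack's yellow end. The coloured clips on the grey rack stay put and show where each vial stood. Leave every vial standing upright, one in each compartment.

Things in the scene. Friction and masses are not known exactly. Their poses are not given: they have to be found in the camera images.
- old_rack: Dark grey rack that holds the vials at the start: fixed open tray 48 mm wide (x), 194 long (y). Four compartments in a row, 40 x 40 mm inside, centred at x = 0, y = +66, +22, -22, -66 mm; walls 4 mm thick, floor 4 mm and wall tops 20 mm above the worktop. A yellow block, 26 mm high, closes the +y end. Origin: underside, middle of the row; z up. Any yaw. Clips sit on its -x side.
- new_rack: Green rack, empty at the start: fixed open tray 48 mm wide (x), 194 long (y). Four compartments in a row, 40 x 40 mm inside, centred at x = 0, y = +66, +22, -22, -66 mm; walls 4 mm thick, floor 4 mm and wall tops 20 mm above the worktop. A yellow block, 26 mm high, closes the +y end. Origin: underside, middle of the row; z up. Any yaw.
- vial_red: Small closed glass vial, red cap, pale powder; round, 22 mm across, 52 mm high (straight glass to 40 mm, then the screw cap, about 20 mm across), 18 g. Origin: centre of its underside; z points up through the cap. It starts standing in a compartment of the old rack.
- vial_blue: Small closed glass vial, blue cap, dark grey powder; round, 22 mm across, 52 mm high (straight glass to 40 mm, then the screw cap, about 20 mm across), 18 g. Origin: centre of its underside; z points up through the cap. It starts standing in a compartment of the old rack.
- vial_black: Small closed glass vial, black cap, pale powder; round, 22 mm across, 52 mm high (straight glass to 40 mm, then the screw cap, about 20 mm across), 18 g. Origin: centre of its underside; z points up through the cap. It starts standing in a compartment of the old rack.
- vial_white: Small closed glass vial, white cap, dark grey powder; round, 22 mm across, 52 mm high (straight glass to 40 mm, then the screw cap, about 20 mm across), 18 g. Origin: centre of its underside; z points up through the cap. It starts standing in a compartment of the old rack.
- clip_red: Red plastic clip, 10 x 28 mm and 22 mm high, fixed on the -x side of the old rack beside the compartment in which the red-capped vial starts; it stays there. Origin: on the worktop under the clip, 29 mm from the middle of that compartment (which lies along the clip's +x); axes parallel to the old rack's.
- clip_blue: Blue plastic clip, 10 x 28 mm and 22 mm high, fixed on the -x side of the old rack beside the compartment in which the blue-capped vial starts; it stays there. Origin: on the worktop under the clip, 29 mm from the middle of that compartment (which lies along the clip's +x); axes parallel to the old rack's.
- clip_black: Black plastic clip, 10 x 28 mm and 22 mm high, fixed on the -x side of the old rack beside the compartment in which the black-capped vial starts; it stays there. Origin: on the worktop under the clip, 29 mm from the middle of that compartment (which lies along the clip's +x); axes parallel to the old rack's.
- clip_white: White plastic clip, 10 x 28 mm and 22 mm high, fixed on the -x side of the old rack beside the compartment in which the white-capped vial starts; it stays there. Origin: on the worktop under the clip, 29 mm from the middle of that compartment (which lies along the clip's +x); axes parallel to the old rack's.
Not all that is in view belongs to the job. Several things have the shape of the vial_blue; the one meant has the colours described above.

How it is judged (in metres and radians):
At the end, for the whole second after the job is handed in: Every vial is upright (within 0.12 rad), at rest on the floor of its own green-rack compartment (within 13 mm of its middle along each rack axis, 4 mm in height), and the order from the yellow end is the reverse of the starting order in the grey rack, as the clips show (((y of clip_red in the frame of old_rack between 0.056 and 0.076 m and y of vial_red in the frame of new_rack between -0.079 and -0.053 m) or (y of clip_red in the frame of old_rack between 0.012 and 0.032 m and y of vial_red in the frame of new_rack between -0.035 and -0.009 m) or (y of clip_red in the frame of old_rack between -0.032 and -0.012 m and y of vial_red in the frame of new_rack between 0.009 and 0.035 m) or (y of clip_red in the frame of old_rack between -0.076 and -0.056 m and y of vial_red in the frame of new_rack between 0.053 and 0.079 m)) and x of vial_red in the frame of new_rack between -0.013 and 0.013 m and z of vial_red in the frame of new_rack between 0 and 0.008 m and angle between each of vial_red, vial_blue, vial_black, vial_white's own z axis and vertical below 0.12 rad and linear speed of each of vial_red, vial_blue, vial_black, vial_white below 0.02 m/s and ((y of clip_blue in the frame of old_rack between 0.056 and 0.076 m and y of vial_blue in the frame of new_rack between -0.079 and -0.053 m) or (y of clip_blue in the frame of old_rack between 0.012 and 0.032 m and y of vial_blue in the frame of new_rack between -0.035 and -0.009 m) or (y of clip_blue in the frame of old_rack between -0.032 and -0.012 m and y of vial_blue in the frame of new_rack between 0.009 and 0.035 m) or (y of clip_blue in the frame of old_rack between -0.076 and -0.056 m and y of vial_blue in the frame of new_rack between 0.053 and 0.079 m)) and x of vial_blue in the frame of new_rack between -0.013 and 0.013 m and z of vial_blue in the frame of new_rack between 0 and 0.008 m and ((y of clip_black in the frame of old_rack between 0.056 and 0.076 m and y of vial_black in the frame of new_rack between -0.079 and -0.053 m) or (y of clip_black in the frame of old_rack between 0.012 and 0.032 m and y of vial_black in the frame of new_rack between -0.035 and -0.009 m) or (y of clip_black in the frame of old_rack between -0.032 and -0.012 m and y of vial_black in the frame of new_rack between 0.009 and 0.035 m) or (y of clip_black in the frame of old_rack between -0.076 and -0.056 m and y of vial_black in the frame of new_rack between 0.053 and 0.079 m)) and x of vial_black in the frame of new_rack between -0.013 and 0.013 m and z of vial_black in the frame of new_rack between 0 and 0.008 m and ((y of clip_white in the frame of old_rack between 0.056 and 0.076 m and y of vial_white in the frame of new_rack between -0.079 and -0.053 m) or (y of clip_white in the frame of old_rack between 0.012 and 0.032 m and y of vial_white in the frame of new_rack between -0.035 and -0.009 m) or (y of clip_white in the frame of old_rack between -0.032 and -0.012 m and y of vial_white in the frame of new_rack between 0.009 and 0.035 m) or (y of clip_white in the frame of old_rack between -0.076 and -0.056 m and y of vial_white in the frame of new_rack between 0.053 and 0.079 m)) and x of vial_white in the frame of new_rack between -0.013 and 0.013 m and z of vial_white in the frame of new_rack between 0 and 0.008 m); the robot touches nothing.
It also fails if it takes over 93 s, if anything falls off the work surface, if the arm or the gripper's body presses on something with over 40 N, if the wrist force passes 120 N, or if a joint passes its speed limit or range.

## Working session

There is one attempt and no reset: what is moved stays moved. The work goes in short steps, Python scripts to look and compute and a shell command to move; the robot and the scene stay as the last step left them, time stands still between calls to the robot, and variables do not carry over. Pictures are saved under pics/ and viewed, about 12 in all and at most 16, crops included, and the job is handed in when it is done.

```bash
mkdir -p pics
cat > h.py <<'E'
import numpy as np, cv2
from rig import env, viewer, ticket
def snap(n, f):
    im,d=viewer.get_image(n); cv2.imwrite(f'pics/{f}.png',im[:,:,::-1]); np.savez(f'pics/{f}.npz',im=im,d=d)
    return im,d
def pose(n,s=None):
    p=viewer.camera_params(n); K=np.array([[p['fx'],0,p['cx']],[0,p['fy'],p['cy']],[0,0,1]])
    if n=='wrist':
        s=s or env.observe(); T=np.eye(4); T[:3,:3]=s['tool_rot']; T[:3,3]=s['position']
        M=T@np.array(p['T_tool_cam']); return K,M[:3,:3],M[:3,3]
    R=cv2.Rodrigues(np.array(p['rvec'],float))[0]; return K,R.T,-R.T@np.array(p['tvec'],float).ravel()
def ray(P,uv):
    K,R,c=P; d=R@np.linalg.inv(K)@np.array([uv[0],uv[1],1.]); return c,d
def onplane(P,uv,z):
    c,d=ray(P,uv); return c+d*(z-c[2])/d[2]
def world(P,d):
    K,R,c=P; v,u=np.mgrid[:d.shape[0],:d.shape[1]]
    r=np.stack([(u-K[0,2])/K[0,0],(v-K[1,2])/K[1,1],np.ones_like(u)],-1)*d[...,None]
    return r@R.T+c
E
python3 - <<'E'
from h import *
s=env.observe(); print(s['time_s'],s['position'],s['tool_rot'],s['grip_width'])
a,_=snap('top','top0'); b,_=snap('side','side0')
for n in('top','side','wrist'):
    P=pose(n,s); print(n,P[2].round(3),P[1][:,2].round(2),P[0][0,0])
print(viewer.camera_params('wrist'))
cv2.imwrite('pics/both.png',cv2.resize(np.vstack([a,b])[:,:,::-1],None,fx=.78,fy=.78,interpolation=cv2.INTER_AREA))
E
```

```text
0.0 [0.22299924 0.50245173 0.23070639] [[-9.13986433e-01  4.05743915e-01 -8.22613282e-04]
 [ 4.05744656e-01  9.13985714e-01 -1.17816183e-03]
 [ 2.73824797e-04 -1.41059487e-03 -9.99998968e-01]] 0.08501465151481467
top [0.467 0.168 0.885] [ 0.09  0.01 -1.  ] 413.41580465202986
side [0.575 0.976 0.334] [-0.03 -0.94 -0.34] 439.41141399706225
wrist [0.148 0.537 0.372] [ 0.29 -0.13 -0.95] 299.90174317929564
{'fx': 299.90174317929564, 'fy': 299.90174317929564, 'cx': 255.61705733566092, 'cy': 188.06674972159615, 'T_tool_cam': array([[ 2.17926945e-05, -9.46644459e-01, -3.22279799e-01,
         8.22912592e-02],
       [ 9.99999533e-01, -2.90781790e-04,  9.21744569e-04,
         1.13235234e-03],
       [-9.66277485e-04, -3.22279668e-01,  9.46644010e-01,
        -1.41549610e-01],
       [ 0.00000000e+00,  0.00000000e+00,  0.00000000e+00,
         1.00000000e+00]])}
```

View pics/top0.png

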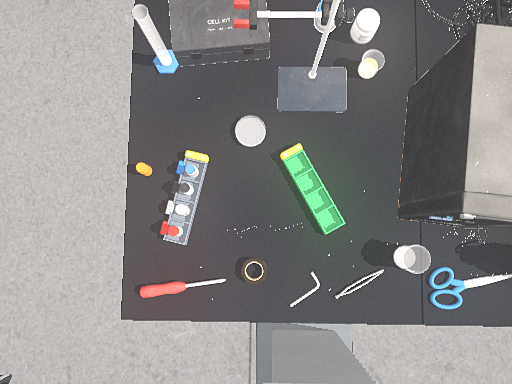

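View pics/side0.png

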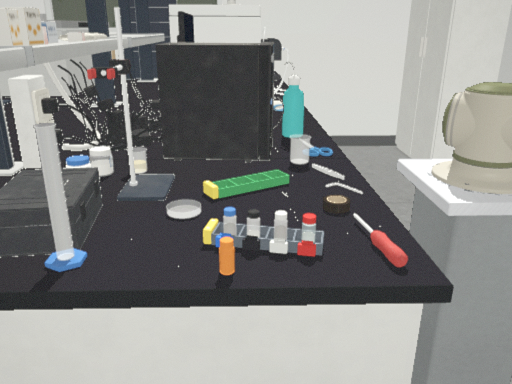

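The top view shows the grey rack with its yellow end at (198,156). Its caps are blue (190,168), black (186,187), white (180,210) and red (174,231), each beside its matching clip. The green rack's yellow end is at (291,152) and its far end at (333,230). In the side view the caps are at (230,212), (254,215), (281,216) and (309,219), and an orange decoy stands in front of the rack.

```bash
cat > m1.py <<'E'
from h import *
from scipy.optimize import least_squares
d=np.load('pics/top0.npz'); im,dep=d['im'],d['d']; ds=np.load('pics/side0.npz')
PT,PS=pose('top'),pose('side'); W=world(PT,dep)
hsv=cv2.cvtColor(im,cv2.COLOR_RGB2HSV)
print('depth hole frac',(dep==0).mean(), 'table z', np.median(W[240:270,280:340,2]))
# caps: top points 48..64 mm high near the rack
reg=np.zeros(dep.shape,bool); reg[150:250,155:215]=1
m=(reg&(W[...,2]>.048)&(W[...,2]<.07)&(dep>0)).astype(np.uint8)
n,l,st,c=cv2.connectedComponentsWithStats(m)
for i in range(1,n):
    if st[i,4]>15: print('cap px',c[i].round(1),st[i,4],'W',np.median(W[l==i],0).round(4),'plane56',onplane(PT,c[i],.056).round(4), im[l==i].mean(0).round())
# green rack, yellow blocks
g=((hsv[...,0]>45)&(hsv[...,0]<85)&(hsv[...,1]>100)&(hsv[...,2]>50)).astype(np.uint8)
y=((hsv[...,0]>18)&(hsv[...,0]<35)&(hsv[...,1]>120)&(hsv[...,2]>120)).astype(np.uint8)
for nm,mk in(('g',g),('y',y)):
    n,l,st,c=cv2.connectedComponentsWithStats(mk)
    for i in range(1,n):
        if st[i,4]>60:
            q=np.argwhere(l==i)[:,::-1].astype(np.float32); q2=np.array([onplane(PT,p,.02 if nm=='g' else .026)[:2] for p in q],np.float32)
            print(nm,c[i].round(1),st[i,4],'zmax',np.percentile(W[l==i][:,2],[10,50,90]).round(4),'rect',cv2.minAreaRect(q2*1000))
E
python3 m1.py
python3 - <<'E'
from h import *
a=cv2.imread('pics/top0.png')[140:250,150:360]; b=cv2.imread('pics/side0.png')[160:270,190:340]
a=cv2.resize(a,None,fx=3.5,fy=3.5,interpolation=2); b=cv2.resize(b,None,fx=4,fy=4,interpolation=2)
cv2.imwrite('pics/ca.png',a); cv2.imwrite('pics/cb.png',b)
E
```

```text
depth hole frac 0.0041656494140625 table z 0.0014668409963195517
cap px [189.6 168.6] 77 W [0.5922 0.3103 0.0572] plane56 [0.593  0.3111 0.056 ] [160. 214. 253.]
cap px [184.5 187.5] 78 W [0.5544 0.3203 0.0569] plane56 [0.5545 0.3204 0.056 ] [131. 126. 125.]
cap px [180.1 209.2] 78 W [0.5107 0.3279 0.0569] plane56 [0.5105 0.328  0.056 ] [254. 254. 253.]
cap px [172.9 230.8] 91 W [0.4667 0.3407 0.0569] plane56 [0.467  0.3409 0.056 ] [254. 123. 115.]
g [313.5 191.7] 2012 zmax [0.0038 0.0063 0.0214] rect ((553.2567749023438, 55.85710144042969), (180.03018188476562, 51.38368606567383), 29.903114318847656)
y [143.5 168.3] 130 zmax [0.0158 0.0509 0.0547] rect ((596.516845703125, 413.1828918457031), (34.465370178222656, 19.735748291015625), 64.34130859375)
```

View pics/ca.png

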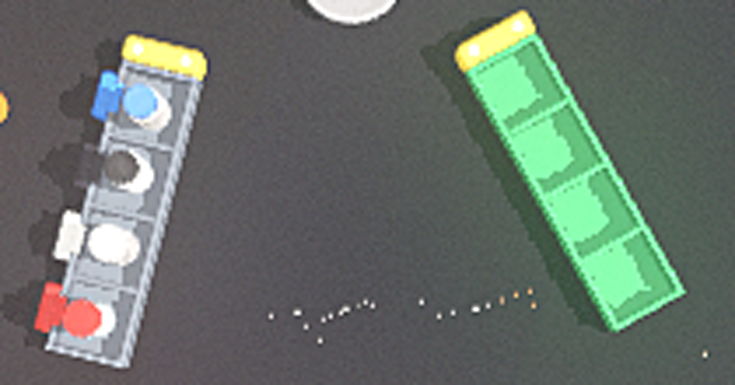

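View pics/cb.png

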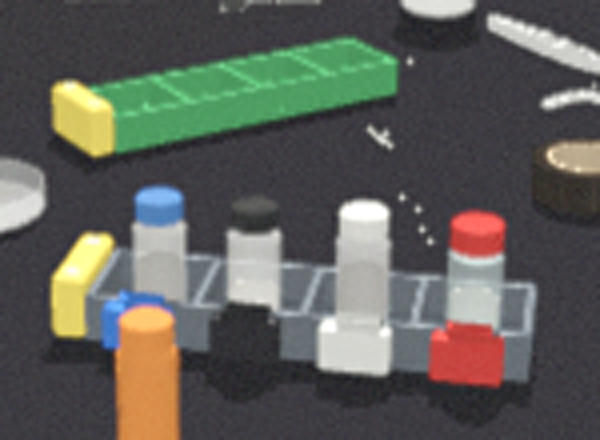

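The crops confirm the order from the yellow end: blue, black, white, red, each beside its own clip. The green rack is empty. Next I triangulate the caps from the two views and get the rack axes.

```bash
cat > m2.py <<'E'
from h import *
PT,PS=pose('top'),pose('side')
tp=dict(blue=(189.6,168.6),black=(184.5,187.5),white=(180.1,209.2),red=(172.9,230.8))
sp=dict(blue=(229.8,208.2),black=(253.5,210.8),white=(281,211.5),red=(309.3,214.3))
for k in tp:
    c1,d1=ray(PT,tp[k]);c2,d2=ray(PS,sp[k]); A=np.stack([d1,-d2],1); t=np.linalg.lstsq(A,c2-c1,rcond=None)[0]
    p,q=c1+t[0]*d1,c2+t[1]*d2; print(k,((p+q)/2).round(4),'gap',np.linalg.norm(p-q).round(4))
def cr(x,y): return (150+(x-1.25)/3.5,140+(y-1.25)/3.5)
for nm,f in(('green',[(613,330,.02),(684,292,.02),(457,55,.026),(530,12,.026)]),('grey',[(47,347,.02),(128,366,.02),(125,38,.026),(207,58,.026)])):
    p=np.array([onplane(PT,cr(x,y),z) for x,y,z in f])[:,:2]
    print(nm,(p*1000).round(1).tolist(),'w',np.linalg.norm(p[0]-p[1]).round(4),np.linalg.norm(p[2]-p[3]).round(4))
    a,b=(p[0]+p[1])/2,(p[2]+p[3])/2; L=np.linalg.norm(b-a); u=(b-a)/L
    print(' L',L.round(4),'yaw of y axis',np.degrees(np.arctan2(u[1],u[0])).round(2))
    for y in(66,22,-22,-66): print('  ',y,((a+u*(.09+y/1000)*L/.194)*1000).round(1))
# green wall tops by depth
d=np.load('pics/top0.npz'); W=world(PT,d['d']); hsv=cv2.cvtColor(d['im'],cv2.COLOR_RGB2HSV)
m=(hsv[...,0]>45)&(hsv[...,0]<85)&(hsv[...,1]>100)&(W[...,2]>.015)&(W[...,2]<.03); m[:,:270]=0;m[:,360:]=0
print(m.sum(),np.median(W[m][:,2]),cv2.minAreaRect((W[m][:,:2]*1000).astype(np.float32)))
E
python3 m2.py
```

```text
blue [0.593  0.3113 0.0549] gap 0.0005
black [0.5544 0.3207 0.0539] gap 0.0005
white [0.5103 0.328  0.0553] gap 0.0003
red [0.4667 0.3411 0.0557] gap 0.0006
green [[465.1, 32.0], [488.2, -10.1], [628.2, 126.2], [655.0, 82.5]] w 0.0481 0.0512
 L 0.1896 yaw of y axis 29.54
   66 [609.3  86.1]
   22 [571.9  64.9]
   -22 [534.4  43.7]
   -66 [497.   22.5]
grey [[450.1, 368.5], [439.6, 319.8], [636.2, 326.4], [624.5, 276.6]] w 0.0498 0.0512
 L 0.1903 yaw of y axis -12.95
   66 [594.  309.9]
   22 [552.  319.5]
   -22 [509.9 329.2]
   -66 [467.8 338.9]
513 0.02086565363992443 ((553.736572265625, 55.03227233886719), (179.89898681640625, 48.30449676513672), 29.880359649658203)
```

```bash
python3 -m pendant '[[[46,-24,0],0.1,1],[[46,-24,0],0.09,1],[[46,-24,0],0,1],[[46,-24,0],0,1],[[46,-24,-20],0,1],[[46,-24,-20],0,1],[[46,-24,-20],0,1],[[46,-24,-20],0,1],[[0,0,0],0,1],[[0,0,0],0,1]]' 30
```

```text
time_s: 1.35
position: [0.5999, 0.3023, 0.1441]
tool_rot: [[-0.976, 0.217, -0.007], [0.217, 0.976, -0.003], [0.006, -0.004, -1.0]]
ft_force: [-0.9, 0.3, 0.2]
grip_width: 0.0857
```

Run:
```python
from h import *
s=env.observe(); im,d=snap('wrist','w1'); P=pose('wrist',s); W=world(P,d)
m=((W[...,2]>.047)&(W[...,2]<.07)&(d>0)&(abs(W[...,1]-.325)<.045)&(W[...,0]>.44)&(W[...,0]<.63)).astype(np.uint8)
n,l,st,c=cv2.connectedComponentsWithStats(m)
print(s['position'])
for i in range(1,n):
    if st[i,4]>60: print(c[i].round(),st[i,4],im[l==i].mean(0).round(),np.median(W[l==i],0).round(4),'rect ctr',cv2.minEnclosingCircle((W[l==i][:,:2]*1000).astype(np.float32)))
```

```text
[0.59993936 0.30227006 0.14414431]
[272.   9.] 520 [253. 133. 125.] [0.4734 0.3427 0.0549] rect ctr ((470.5191650390625, 343.7371520996094), 10.17930793762207)
[268.  73.] 592 [255. 255. 255.] [0.5129 0.3312 0.055 ] rect ctr ((512.993896484375, 331.2459716796875), 9.627832412719727)
[270. 135.] 513 [124. 122. 120.] [0.5565 0.3237 0.055 ] rect ctr ((556.9730224609375, 323.6161193847656), 9.681853294372559)
[268. 183.] 472 [162. 212. 251.] [0.5943 0.3143 0.0549] rect ctr ((595.3680419921875, 314.1947326660156), 9.762530326843262)
```

View pics/w1.png

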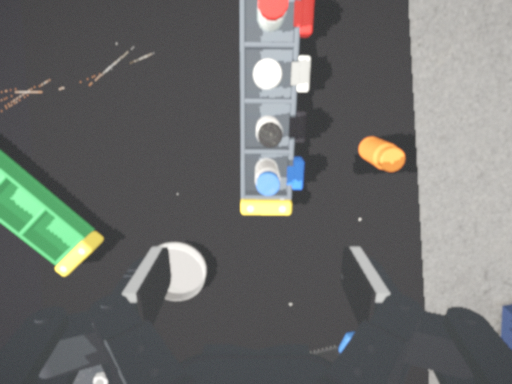

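Wrist view: the blue cap is at (268,183), the racks look as expected, and cap heights are 0.055 in both views. The two views agree to about 3 mm, and I favour the close one.

```bash
python3 -m pendant '[[[-5,11,-20],0,1],[[0,0,-25],0,1],[[0,0,0],0,1],[[0,0,0],0,1]]' 30
```

```text
time_s: 1.9
position: [0.5923, 0.317, 0.1025]
tool_rot: [[-0.977, 0.212, -0.002], [0.212, 0.977, -0.001], [0.002, -0.002, -1.0]]
ft_force: [0.1, -0.4, 0.9]
grip_width: 0.0856
```

```bash
python3 -m pendant '[[[2.5,-3.5,0],0,1],[[0,0,-25],0,1],[[0,0,-25],0,1],[[0,0,-15],0,1],[[0,0,0],0,1],[[0,0,0],0,1]]' 30
python3 - <<'E'
from h import *
snap('wrist','w2')
E
```

```text
time_s: 2.65
position: [0.5978, 0.3136, 0.0424]
tool_rot: [[-0.977, 0.212, 0.008], [0.212, 0.977, 0.002], [-0.008, 0.003, -1.0]]
ft_force: [-0.5, 0.2, 0.2]
grip_width: 0.0858
```

View pics/w2.png

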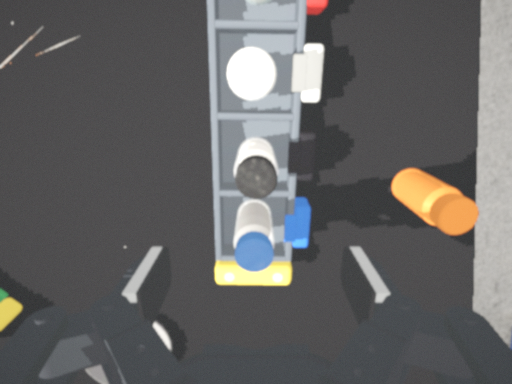

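The blue cap at (254,250) is midway between the fingers (126 to 388).

```bash
python3 -m pendant '[[[-2.5,0,-16],0,1],[[0,0,0],0,1],[[0,0,0],0,0],[[0,0,0],0,-0.5],[[0,0,0],0,-1],[[0,0,0],0,-1],[[0,0,0],0,-1],[[0,0,0],0,-1]]' 30
```

```text
time_s: 3.7
position: [0.5957, 0.3139, 0.0268]
tool_rot: [[-0.977, 0.212, 0.011], [0.212, 0.977, 0.002], [-0.01, 0.005, -1.0]]
ft_force: [-0.3, -0.1, -1.1]
grip_width: 0.0206
```

```bash
python3 -m pendant '[[[0,0,30],0,-1],[[0,0,40],0,-1],[[-14,-40,0],0.12,-1],[[-14,-40,0],0.12,-1],[[-14,-40,0],0.12,-1],[[-14,-40,0],0.12,-1],[[-14,-40,0],0.12,-1],[[-14,-40,0],0.12,-1],[[-10,-35,0],0,-1],[[0,0,0],0,-1],[[0,0,0],0,-1]]'
python3 - <<'E'
from h import *
s=env.observe(); print(s['position'],np.degrees(np.arctan2(s['tool_rot'][1][1],s['tool_rot'][0][1])))
im,d=snap('wrist','w3'); P=pose('wrist',s); W=world(P,d)
hsv=cv2.cvtColor(im,cv2.COLOR_RGB2HSV)
m=(hsv[...,0]>45)&(hsv[...,0]<85)&(hsv[...,1]>100)&(W[...,2]>.013)&(W[...,2]<.03)
print(m.sum(),np.median(W[m][:,2]),cv2.minAreaRect((W[m][:,:2]*1000).astype(np.float32)))
E
```

```text
time_s: 5.08
position: [0.4982, 0.0314, 0.0994]
tool_rot: [[-0.862, -0.507, 0.01], [-0.507, 0.862, 0.009], [-0.013, 0.002, -1.0]]
ft_force: [0.4, -0.4, -0.6]
grip_width: 0.0208
[0.49821437 0.03142511 0.09938067] 120.45861912129075
2074 0.018700644146791734 ((554.8626098632812, 57.037567138671875), (177.8595733642578, 48.09962844848633), 29.79491424560547)
```

View pics/w3.png

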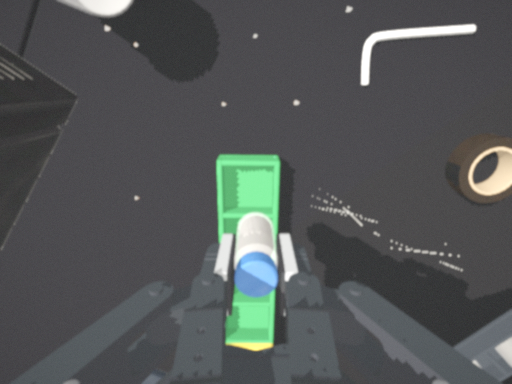

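The vial hangs upright in the jaws at (256,255), above the green rack. The rack centres from the top and wrist views agree to 2 mm, with the same yaw (29.8°).

```bash
python3 -m pendant '[[[-1.5,-8,0],0,-1],[[0,0,-20],0,-1],[[0,0,-20],0,-1],[[0,0,0],0,-1],[[0,0,0],0,-1]]'
```

```text
time_s: 5.75
position: [0.4977, 0.0247, 0.0591]
tool_rot: [[-0.859, -0.511, 0.012], [-0.511, 0.859, 0.008], [-0.015, 0.001, -1.0]]
ft_force: [0.2, -1.4, 1.2]
grip_width: 0.0212
```

```bash
python3 -m pendant '[[[-0.5,-1.5,-15],0,-1],[[0,0,-12],0,-1],[[0,0,-4],0,-1],[[0,0,0],0,-1],[[0,0,0],0,-1]]'
```

```text
time_s: 6.38
position: [0.4989, 0.0232, 0.0298]
tool_rot: [[-0.859, -0.512, 0.017], [-0.512, 0.859, 0.007], [-0.019, -0.003, -1.0]]
ft_force: [-0.6, 0.1, -0.4]
grip_width: 0.021
```

```bash
python3 -m pendant '[[[-1,0,-2.5],0,-1],[[0,0,0],0,-1],[[0,0,0],0,-0.3],[[0,0,0],0,0.2],[[0,0,0],0,1],[[0,0,0],0,1],[[0,0,0],0,1],[[0,0,30],0,1],[[0,0,50],0,1],[[0,0,0],0,1]]'
python3 - <<'E'
from h import *
s=env.observe()
im,d=snap('wrist','w4'); W=world(pose('wrist',s),d)
m=((W[...,2]>.047)&(W[...,2]<.062)&(abs(W[...,0]-.5)<.03)&(abs(W[...,1]-.023)<.03)).astype(np.uint8)
n,l,st,c=cv2.connectedComponentsWithStats(m)
for i in range(1,n):
    if st[i,4]>60: print(c[i].round(),st[i,4],im[l==i].mean(0).round(),np.median(W[l==i],0).round(4),cv2.minEnclosingCircle((W[l==i][:,:2]*1000).astype(np.float32)))
E
```

```text
time_s: 7.62
position: [0.4979, 0.0232, 0.1096]
tool_rot: [[-0.859, -0.512, 0.017], [-0.512, 0.859, 0.007], [-0.018, -0.002, -1.0]]
ft_force: [-0.2, 0.7, -0.4]
grip_width: 0.0852
[255. 205.] 621 [143. 197. 247.] [0.4974 0.0225 0.0549] ((498.6432800292969, 22.910585403442383), 9.965180397033691)
```

Blue stands at (0.4986, 0.0229) with its cap top at 0.055, within 2 mm of the compartment middle. Next is black.

```bash
python3 -m pendant '[[[7,36,0],-0.126,1],[[7,36,0],-0.126,1],[[7,36,0],-0.126,1],[[7,36,0],-0.126,1],[[7,36,0],-0.126,1],[[7,36,0],-0.126,1],[[7,36,0],0,1],[[7,36,0],0,1],[[0,0,-20],0,1],[[0,0,0],0,1],[[0,0,0],0,1]]'
python3 - <<'E'
from h import *
s=env.observe()
im,d=snap('wrist','w5'); W=world(pose('wrist',s),d)
print(np.degrees(np.arctan2(s['tool_rot'][1][1],s['tool_rot'][0][1])))
m=((W[...,2]>.047)&(W[...,2]<.062)&(W[...,0]>.44)&(W[...,0]<.58)&(abs(W[...,1]-.325)<.035)).astype(np.uint8)
n,l,st,c=cv2.connectedComponentsWithStats(m)
for i in range(1,n):
    if st[i,4]>60: print(c[i].round(),st[i,4],im[l==i].mean(0).round(),np.median(W[l==i],0).round(4),cv2.minEnclosingCircle((W[l==i][:,:2]*1000).astype(np.float32)))
E
```

```text
time_s: 9.05
position: [0.5478, 0.3194, 0.0712]
tool_rot: [[-0.97, 0.244, -0.008], [0.244, 0.97, -0.005], [0.007, -0.007, -1.0]]
ft_force: [0.4, 0.1, 0.0]
grip_width: 0.0855
75.88769334969986
[263.  85.] 1385 [255. 137. 129.] [0.4689 0.3441 0.055 ] ((469.06243896484375, 343.93267822265625), 10.411770820617676)
[259. 172.] 1005 [255. 255. 254.] [0.5119 0.3314 0.0549] ((512.7232055664062, 331.12017822265625), 9.769946098327637)
[264. 242.] 878 [107. 106. 105.] [0.5548 0.324  0.0548] ((556.6300048828125, 323.4986267089844), 10.09874439239502)
```

```bash
python3 -m pendant '[[[8,4,0],0.03,1],[[0,0,0],0,1],[[0,0,-15],0,1],[[0,0,-15],0,1],[[0,0,0],0,1],[[0,0,0],0,1]]'
```

```text
time_s: 9.85
position: [0.5565, 0.3226, 0.0395]
tool_rot: [[-0.977, 0.214, -0.008], [0.214, 0.977, -0.005], [0.007, -0.007, -1.0]]
ft_force: [-0.8, 0.5, -0.2]
grip_width: 0.0856
```

```bash
python3 -m pendant '[[[0,1,-12.5],0,1],[[0,0,0],0,1],[[0,0,0],0,0],[[0,0,0],0,-0.5],[[0,0,0],0,-1],[[0,0,0],0,-1],[[0,0,0],0,-1],[[0,0,0],0,-1]]' 30
```

```text
time_s: 10.85
position: [0.5569, 0.3239, 0.0272]
tool_rot: [[-0.977, 0.214, -0.006], [0.214, 0.977, -0.004], [0.005, -0.006, -1.0]]
ft_force: [-0.9, -0.2, 0.2]
grip_width: 0.0209
```

```bash
python3 -m pendant '[[[0,0,30],0,-1],[[0,0,45],0,-1],[[-3,-39,0],0.121,-1],[[-3,-39,0],0.121,-1],[[-3,-39,0],0.121,-1],[[-3,-39,0],0.121,-1],[[-3,-39,0],0.121,-1],[[-3,-39,0],0.121,-1],[[-2,-37,0],0,-1],[[0,0,0],0,-1],[[0,0,0],0,-1]]'
```

```text
time_s: 12.22
position: [0.5354, 0.0454, 0.1048]
tool_rot: [[-0.86, -0.511, 0.002], [-0.511, 0.86, -0.008], [0.003, -0.008, -1.0]]
ft_force: [-0.1, -0.9, -0.3]
grip_width: 0.0208
```

```bash
python3 -m pendant '[[[0,0,-20],0,-1],[[0,0,-25],0,-1],[[0,0,-15],0,-1],[[0,0,-10],0,-1],[[0,0,0],0,-1],[[0,0,0],0,-1]]'
```

```text
time_s: 12.98
position: [0.5362, 0.0507, 0.0337]
tool_rot: [[-0.857, -0.516, 0.005], [-0.516, 0.857, -0.008], [0.0, -0.009, -1.0]]
ft_force: [0.4, 0.4, 0.2]
grip_width: 0.021
```

```bash
python3 -m pendant '[[[-1,-5.5,0],0,-1],[[0,0,-6],0,-1],[[0,0,0],0,-1],[[0,0,0],0,-1]]'
```

```text
time_s: 13.48
position: [0.5357, 0.0447, 0.0284]
tool_rot: [[-0.857, -0.516, 0.007], [-0.516, 0.857, -0.008], [-0.002, -0.01, -1.0]]
ft_force: [-0.1, 0.0, 0.2]
grip_width: 0.021
```

```bash
python3 -m pendant '[[[0,0,-1],0,-1],[[0,0,0],0,-1],[[0,0,0],0,-0.3],[[0,0,0],0,0.2],[[0,0,0],0,1],[[0,0,0],0,1],[[0,0,0],0,1],[[0,0,30],0,1],[[0,0,50],0,1],[[0,0,0],0,1]]'
python3 - <<'E'
from h import *
s=env.observe()
im,d=snap('wrist','w6'); W=world(pose('wrist',s),d)
m=((W[...,2]>.047)&(W[...,2]<.062)&(abs(W[...,0]-.52)<.06)&(abs(W[...,1]-.033)<.04)).astype(np.uint8)
n,l,st,c=cv2.connectedComponentsWithStats(m)
for i in range(1,n):
    if st[i,4]>60: print(c[i].round(),st[i,4],im[l==i].mean(0).round(),np.median(W[l==i],0).round(4),cv2.minEnclosingCircle((W[l==i][:,:2]*1000).astype(np.float32)))
E
python3 -m pendant '[[[-2.5,35,0],-0.123,1],[[-2.5,35,0],-0.123,1],[[-2.5,35,0],-0.123,1],[[-2.5,35,0],-0.123,1],[[-2.5,35,0],-0.123,1],[[-2.5,35,0],-0.123,1],[[-2.5,35,0],0,1],[[-2.5,34,0],0,1],[[0,0,0],0,1],[[0,0,0],0,1]]'
```

```text
time_s: 14.72
position: [0.5356, 0.0447, 0.1094]
tool_rot: [[-0.857, -0.516, 0.006], [-0.516, 0.857, -0.008], [-0.001, -0.01, -1.0]]
ft_force: [0.3, -0.0, -1.5]
grip_width: 0.0853
[257. 147.] 694 [159. 213. 252.] [0.4981 0.0228 0.055 ] ((498.8067321777344, 23.174272537231445), 9.736124992370605)
[255. 207.] 618 [116. 122. 113.] [0.5354 0.0439 0.0549] ((536.7169189453125, 44.78501510620117), 10.107501983642578)
time_s: 16.02
position: [0.5072, 0.3301, 0.0924]
tool_rot: [[-0.975, 0.222, -0.027], [0.222, 0.975, -0.008], [0.024, -0.014, -1.0]]
ft_force: [-0.5, 0.1, -0.3]
grip_width: 0.0853
```

```bash
python3 -m pendant '[[[5.5,1,0],0.01,1],[[0,0,-15],0,1],[[0,0,-20],0,1],[[0,0,-15],0,1],[[0,0,0],0,1],[[0,0,0],0,1]]'
```

```text
time_s: 16.77
position: [0.5136, 0.3278, 0.0381]
tool_rot: [[-0.976, 0.215, -0.029], [0.215, 0.976, -0.01], [0.026, -0.016, -1.0]]
ft_force: [0.2, 0.1, -0.5]
grip_width: 0.0854
```

```bash
python3 -m pendant '[[[-0.5,3.3,0],0,1],[[0,0,-11],0,1],[[0,0,0],0,1],[[0,0,0],0,0],[[0,0,0],0,-0.5],[[0,0,0],0,-1],[[0,0,0],0,-1],[[0,0,0],0,-1],[[0,0,0],0,-1]]' 30
```

```text
time_s: 17.9
position: [0.5136, 0.3317, 0.0279]
tool_rot: [[-0.976, 0.215, -0.026], [0.215, 0.977, -0.009], [0.024, -0.014, -1.0]]
ft_force: [-0.6, 0.7, -0.8]
grip_width: 0.021
```

```bash
python3 -m pendant '[[[0,0,30],0,-1],[[0,0,45],0,-1],[[8,-37,0],0.121,-1],[[8,-37,0],0.121,-1],[[8,-37,0],0.121,-1],[[8,-37,0],0.121,-1],[[8,-37,0],0.121,-1],[[8,-37,0],0.121,-1],[[8,-36,0],0,-1],[[0,0,0],0,-1],[[0,0,0],0,-1]]'
```

```text
time_s: 19.27
position: [0.5701, 0.0663, 0.1053]
tool_rot: [[-0.86, -0.51, -0.011], [-0.51, 0.86, -0.025], [0.022, -0.015, -1.0]]
ft_force: [-0.1, 0.3, 0.6]
grip_width: 0.0209
```

```bash
python3 -m pendant '[[[3,0,-20],0,-1],[[0,0,-25],0,-1],[[0,0,-15],0,-1],[[0,0,-10],0,-1],[[0,0,0],0,-1],[[0,0,0],0,-1]]'
```

```text
time_s: 20.02
position: [0.5732, 0.0708, 0.0347]
tool_rot: [[-0.858, -0.514, -0.008], [-0.514, 0.858, -0.024], [0.019, -0.017, -1.0]]
ft_force: [-0.5, 0.4, 0.5]
grip_width: 0.0211
```

```bash
python3 -m pendant '[[[0,-4,0],0,-1],[[0,0,-6],0,-1],[[0,0,0],0,-1],[[0,0,0],0,-1]]'
```

```text
time_s: 20.52
position: [0.5738, 0.0662, 0.0295]
tool_rot: [[-0.858, -0.514, -0.006], [-0.513, 0.858, -0.024], [0.018, -0.018, -1.0]]
ft_force: [-0.6, -0.5, -0.6]
grip_width: 0.0211
```

```bash
python3 -m pendant '[[[0,0,-1.5],0,-1],[[0,0,0],0,-1],[[0,0,0],0,-0.3],[[0,0,0],0,0.2],[[0,0,0],0,1],[[0,0,0],0,1],[[0,0,0],0,1],[[0,0,30],0,1],[[0,0,50],0,1],[[0,0,0],0,1]]'; python3 -m pendant '[[[-12,34,0],-0.123,1],[[-12,34,0],-0.123,1],[[-12,34,0],-0.123,1],[[-12,34,0],-0.123,1],[[-12,34,0],-0.123,1],[[-12,34,0],-0.123,1],[[-12,34,0],0,1],[[-12,32,0],0,1],[[0,0,0],0,1],[[0,0,0],0,1]]'
python3 - <<'E'
from h import *
s=env.observe()
im,d=snap('wrist','w7'); W=world(pose('wrist',s),d)
m=((W[...,2]>.047)&(W[...,2]<.062)&(W[...,0]>.44)&(W[...,0]<.58)&(abs(W[...,1]-.335)<.035)).astype(np.uint8)
n,l,st,c=cv2.connectedComponentsWithStats(m)
for i in range(1,n):
    if st[i,4]>60: print(c[i].round(),st[i,4],im[l==i].mean(0).round(),np.median(W[l==i],0).round(4),cv2.minEnclosingCircle((W[l==i][:,:2]*1000).astype(np.float32)))
E
```

```text
time_s: 21.78
position: [0.5736, 0.0663, 0.1099]
tool_rot: [[-0.858, -0.514, -0.007], [-0.514, 0.858, -0.024], [0.018, -0.018, -1.0]]
ft_force: [-1.2, -0.6, -0.3]
grip_width: 0.0854
time_s: 23.02
position: [0.4711, 0.3425, 0.1023]
tool_rot: [[-0.974, 0.223, -0.032], [0.224, 0.975, -0.015], [0.028, -0.022, -0.999]]
ft_force: [0.3, -0.4, 0.6]
grip_width: 0.0854
[257. 209.] 742 [253. 135. 128.] [0.4678 0.3444 0.0549] ((468.8033142089844, 343.9346923828125), 10.451201438903809)
```

```bash
python3 -m pendant '[[[-2,1,0],0.01,1],[[0,0,-20],0,1],[[0,0,-25],0,1],[[0,0,-15],0,1],[[0,0,0],0,1],[[0,0,0],0,1]]'
```

```text
time_s: 23.82
position: [0.4712, 0.3407, 0.0418]
tool_rot: [[-0.976, 0.217, -0.03], [0.217, 0.976, -0.015], [0.026, -0.021, -0.999]]
ft_force: [0.5, -0.5, 1.3]
grip_width: 0.0856
```

```bash
python3 -m pendant '[[[-2,3,0],0,1],[[0,0,-14],0,1],[[0,0,0],0,1],[[0,0,0],0,0],[[0,0,0],0,-0.5],[[0,0,0],0,-1],[[0,0,0],0,-1],[[0,0,0],0,-1],[[0,0,0],0,-1]]' 30
```

```text
time_s: 24.95
position: [0.4697, 0.3443, 0.0286]
tool_rot: [[-0.976, 0.217, -0.027], [0.217, 0.976, -0.013], [0.023, -0.019, -1.0]]
ft_force: [0.8, 0.2, -0.4]
grip_width: 0.0213
```

```bash
python3 -m pendant '[[[0,0,30],0,-1],[[0,0,45],0,-1],[[20,-36,0],0.121,-1],[[20,-36,0],0.121,-1],[[20,-36,0],0.121,-1],[[20,-36,0],0.121,-1],[[20,-36,0],0.121,-1],[[20,-35,0],0.121,-1],[[20,-35,0],0,-1],[[0,0,0],0,-1],[[0,0,0],0,-1]]'
```

```text
time_s: 26.32
position: [0.6124, 0.0865, 0.1058]
tool_rot: [[-0.861, -0.509, -0.009], [-0.508, 0.861, -0.029], [0.022, -0.02, -1.0]]
ft_force: [-0.1, 0.2, -0.3]
grip_width: 0.0206
```

```bash
python3 -m pendant '[[[0,-1,-20],0,-1],[[0,0,-25],0,-1],[[0,0,-15],0,-1],[[0,0,-10],0,-1],[[0,0,0],0,-1],[[0,0,0],0,-1]]'
```

```text
time_s: 27.08
position: [0.6114, 0.0899, 0.0356]
tool_rot: [[-0.858, -0.513, -0.007], [-0.512, 0.858, -0.028], [0.02, -0.021, -1.0]]
ft_force: [0.9, -0.2, -0.9]
grip_width: 0.0208
```

```bash
python3 -m pendant '[[[0,-1,-5],0,-1],[[0,0,-2],0,-1],[[0,0,0],0,-1],[[0,0,0],0,-1],[[0,0,0],0,-0.3],[[0,0,0],0,0.2],[[0,0,0],0,1],[[0,0,0],0,1],[[0,0,0],0,1]]'; python3 -m pendant '[[[0,0,30],0,1],[[0,0,50],0,1],[[0,0,20],0,1],[[-30,40,0],0,1],[[-40,50,0],0,1],[[-40,50,0],0,1],[[-40,50,0],0,1],[[0,0,0],0,1],[[0,0,0],0,1]]'
python3 - <<'E'
from h import *
s=env.observe(); C=np.array([.5543,.056]); a=np.radians(29.8); u=np.array([np.cos(a),np.sin(a)]); v=np.array([np.sin(a),-np.cos(a)])
ims=[]
for cam in('top','side','wrist'):
    im,d=snap(cam,'f_'+cam); W=world(pose(cam,s),d); ims.append(im)
    print(cam)
    if cam=='side': continue
    r=(W[...,:2]-C); Y=r@u; X=r@v
    m=((W[...,2]>.048)&(W[...,2]<.064)&(abs(X)<.03)&(abs(Y)<.1)&(d>0)).astype(np.uint8)
    n,l,st,c=cv2.connectedComponentsWithStats(m)
    for i in range(1,n):
        if st[i,4]>25:
            o=np.array(cv2.minEnclosingCircle((W[l==i][:,:2]).astype(np.float32))[0])-C
            print(c[i].round(),st[i,4],im[l==i].mean(0).round(),'x,y rack mm',(1000*o@v).round(1),(1000*o@u).round(1),'z',np.median(W[l==i][:,2]).round(4))
A=cv2.resize(ims[0][130:250,120:370],(800,384),interpolation=2); B=cv2.resize(ims[1][150:270,150:350],(640,384)); 
B=cv2.resize(ims[1][150:240,150:350],(470,212)); A=cv2.resize(A,(800,384)); B=cv2.copyMakeBorder(B,0,0,0,330,0)
cv2.imwrite('pics/f.png',np.vstack([A,B])[:,:,::-1])
E
```

```text
time_s: 28.2
position: [0.6121, 0.0886, 0.0296]
tool_rot: [[-0.859, -0.512, -0.004], [-0.512, 0.858, -0.028], [0.018, -0.022, -1.0]]
ft_force: [-0.3, 0.5, 0.8]
grip_width: 0.0858
time_s: 29.32
position: [0.4607, 0.2786, 0.133]
tool_rot: [[-0.86, -0.511, -0.002], [-0.511, 0.859, -0.027], [0.016, -0.023, -1.0]]
ft_force: [-0.1, -0.2, -0.2]
grip_width: 0.0856
top
[301. 162.] 88 [244.  90.  80.] x,y rack mm 2.3 63.0 z 0.0571
[312. 180.] 77 [246. 245. 244.] x,y rack mm 2.7 19.3 z 0.0574
[322. 199.] 80 [89. 89. 85.] x,y rack mm 2.7 -24.2 z 0.057
[333. 218.] 78 [115. 166. 227.] x,y rack mm 1.6 -69.2 z 0.0575
side
wrist
```

View pics/f.png

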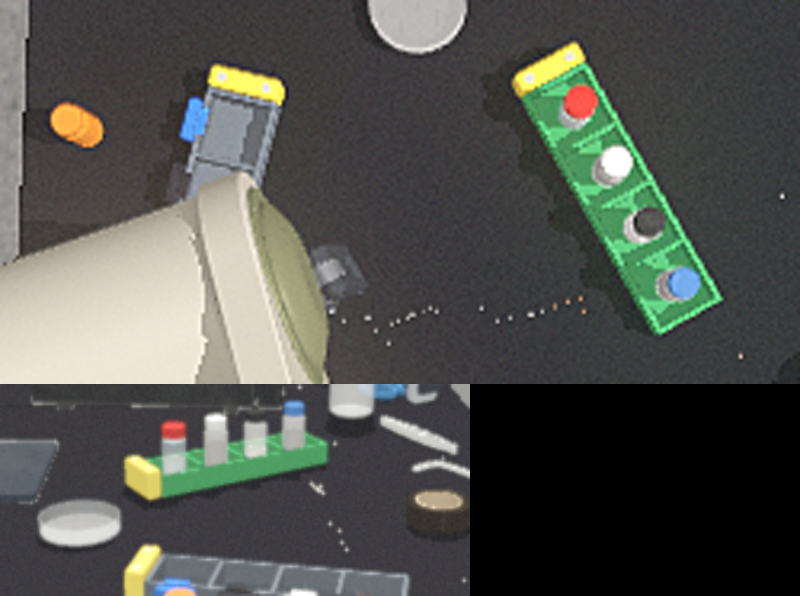

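All four stand upright in the green rack: red (580,103), white (615,165), black (648,222), blue (682,283), counted from the yellow end. All are within about 3 mm of the compartment middles, and the cap heights match those in the grey rack. The gripper is clear, so I'm handing in.

```bash
python3 -c "
from h import *
print(ticket.close_job())"
```

```text
the job is handed in; nothing more can be done
None
```

I moved all four vials from the grey rack to the green rack in reverse order and handed the job in at about 29.5 s of the 93 s allowed. From the green rack's yellow end they now stand red, white, black, blue; in the grey rack they stood blue, black, white, red, as the clips showed.

- **Position:** in the last top picture the vials are within about 3 mm of their compartment middles on both rack axes. The limit is 13 mm.
- **Height:** cap tops read 57 mm, the same as in the grey rack from that camera, so they rest on the floor. That camera reads about 1–2 mm high.
- **Upright and clear:** by eye, all four look upright in the top and side views. The gripper was well clear, and the force readings I saw stayed under 2 N.
- **Disagreements:** the top and wrist cameras differed by about 3 mm on vial positions and 2 mm on the rack's, which is within what the grip and fit needed. The closing wrist view did not have the green rack's caps in it, so the final check of all four rests on the top and side cameras. Earlier wrist views checked blue and black right after placing.

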